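# Clip an insole to the cementing board

### The job

Clip the tan insole to the cementing board: slide it toe first, flat on the board and straight along the red centre line, under the sprung steel clip until its toe meets the stop, and leave it held there. Let the insole's edge lift the clip: do not touch the clip with the robot. Leave the blue insole, the tin, the hammer and the shoebox where they are.

Things in the scene. Friction and masses are not known exactly. Their poses are not given: they have to be found in the camera images.
- tan_waist (a point): Tan stiff flat insole, loose on the bench, about 70 g: 200 mm long, 6 mm thick, 76 mm wide at the ball, round ends, darker round patch at the heel. Point: middle of its waist, half-way up the thickness; here it is 46 mm wide with parallel sides (30 mm back, 20 mm ahead): the place to grip. x points to the toe (toe end 125 mm ahead, heel end 75 mm behind), z up.
- tan_toe (a point): The foremost end of the tan insole's rounded toe, half-way up its thickness, on the insole's long axis; same axes as tan_waist.
- stop (a point): Middle of the face of the toe stop (yellow bar, 90 mm wide, 10 mm high) on the cementing board, level with the board's top. Board: plywood, 340 x 150 mm, 12 mm thick, fixed to the bench, red line along its middle; its near end lies 280 mm before this point. x runs along the red line in the direction of pushing, z up. The clip's bar rests across the board 45 mm before this point.
- clip_bar (a point): Sprung steel clip, 110 mm wide. Origin: on the board's top under the middle of its bar, when shut; x as for stop. The bar (6 mm) is then 0.5 mm off the board. Before it a lip slopes up at 25 degrees for 39 mm, to 20 mm above the board: a flat item slid along the board under it lifts the clip, taking 3 to 10 N. The flap's hinge is 75 mm behind the bar; nothing is higher than 32 mm above the board.
- clip (a joint): Opening of the sprung clip (rad): 0 shut on the board, about 0.07 with the insole under it; a spring closes it (about 3 N at the bar). The flap behind the bar has a window 50 mm wide in its middle, through which the yellow stop and the arriving toe are seen from above.
- blue_waist (a point): The same kind of insole in blue, loose on the bench beside the tan one; the point as for tan_waist. To be left alone.
- tin_mid (a point): Middle of an adhesive tin, 76 mm across, 100 mm high, upright on the bench. To be left alone.
- hammer_grip (a point): Grip of a hammer lying on the bench. To be left alone.
- shoebox_mid (a point): Middle of a cardboard shoebox, 290 x 170 x 105 mm high, on the bench. To be left alone.
There are look-alikes about, which are no part of the job. Of the things that look like the part that bears tan_waist, take the one that is farthest to the robot's right at the start.

How it is judged:
By the outcome, as a careful person would: the job done as asked, in the order asked, and still so for the second after the job is handed in, with the robot touching nothing.
It also fails if it takes over 42 s, if anything falls off the work surface, if the arm or the gripper's body presses on something with over 40 N, if the wrist force passes 120 N, or if a joint passes its speed limit or range.

### The arm

A 6-joint arm with a two-finger parallel gripper is mounted at the origin on the work surface. World frame = base frame: x ahead of the robot, y to its left, z up, the work surface at z = 0. Lengths are in mm, angles in rad, forces in N, time in s.
With the tool pointing down it reaches from about 350 to 800 mm from the base axis. Payload 7.3 kg.
Tool frame: the origin (TCP) lies on the front face of the gripper's body, between the roots of the fingers; the fingertips stand robot.finger_overhang ahead of it and the grasp point (between the pads) lies 54 mm ahead of it (robot.finger_overhang is the distance from the TCP to the fingertips, in mm); z points along the fingers, y is the line along which they close (so a half turn about z gives the same grasp; the last joint's range is limited). The gripper opens to 85 mm and grips with 20 to 120 N. Pads are 22 mm wide; open, the fingers measure 114 mm over their backs; the gripper's body (76 mm by 85 mm) begins 54 mm behind the grasp point. The pads swing forward as they close: fully open they stand 13 mm farther back than shut.
Start: joints at [-0.146, 0.342, 1.524, -0, 1.275, -0.146], TCP at [525.012, 0.021, 303.922] pointing down, gripper open.
Joint ranges: [-2.53, 2.53], [-0.77, 2.02], [0.04, 2.7], [-1, 4.14], [0.28, 2.66], [-3.11, 3.11]. Speed limits (rad/s): [2.57, 2.57, 3.14, 3.14, 3.14, 3.14].

### API

Orientations are given as a unit quaternion [x, y, z, w].
In Python, from plant import robot gives the robot as it stands. The module is installed in compiled form; this text tells all that it offers.
- The arm moves only by the tool drive_tool, never from a script. Its argument "rows" is a list of rows, each an object with "linear": the shift along the tool's x, y, z in mm, a list of three; "delta_rot": the turn, a rotation vector about the tool's x, y, z in degrees, a list of three; "grip": the opening, from 0 (shut) to 1 (fully open). A call has 1 to 5 rows; each row is the pose to reach, as a shift and turn from the pose commanded when the call began, along the tool's axes at that moment; what a row does not reach only later rows make up. A row lasts 1/12 s, in which the tool goes at most 41.7 mm and 7.16 degrees, less where a joint would pass 70% of its speed; a pose out of reach is approached as far as the arm can. A call with a gripper value outside its range is refused whole. The fingers move at their own pace and stop on an object; "force" is the grip in N (left out, the last holds). Time passes only in rows, so rows that repeat a pose let the fingers close. It gives the time, the measured TCP pose, the force, the opening and the grip force at its end, in the units of the state.
- robot.state(): the state, without advancing time (a new reading comes with each control period).
- robot.capture(name): name is "scene" or "side" or "wrist"; returns the picture (420x560x3 uint8, red, green, blue); there is no depth.
- robot.camera_info(name): a dict with "vfov" (degrees; the focal length in pixels is half the picture's height over the tangent of half this angle, whatever the lens; pixels are square), "cx", "cy" (the principal point, pixels), "origin" and "rotation" of the camera in the world. Camera axes: x right, y up, looking along -z (the intrinsics and any distortion apply to the point x, -y, -z); pixel columns grow to the right and rows downward; lengths in mm; the calibration is good to about 2 mm. The wrist camera is an equidistant fisheye: a pixel r from the principal point sees the ray r / f radians off the axis. A picture is of the moment at which its call begins: read the wrist's pose just before it. camera_info takes no time and is no camera call; for the wrist camera it gives the pose at the moment of the call.
- robot.finish_job(): hands the job in; it is judged then, once.
Trained networks look in the newest picture that a camera, given by its name, has taken for a name from the list of things; names that differ only in an ending like _2 or _b are one class to them, and where a whole thing is asked for, a point or a joint stands for the part that bears it (a point fixed in the world has none). Each returns a list of dicts, best first, with "score" (0 to 1); they miss things now and then, are a little off and sometimes report something else, mostly with a low value. They report only what shows in the picture. A call takes as long as a camera call. They do not tell look-alikes from the thing itself.
- robot.find_in(camera, label): "xy" ([column, row] in pixels, amid what is visible of it).
- robot.place_of(camera, label): "xy" ([column, row] in pixels: a listed point, or the origin of a listed thing).
The state is a dict: "clock": time; "joint_positions": joint angles; "qd": joint speeds; "tau": joint torques, N m; "ee_pos": TCP position; "tcp_rot": TCP orientation; "ft_force": force on the tool from outside, world axes, zero at the start; "moment": the same for the moment, N m; "gripper_width": opening from 0.0 (shut) to 1.0 (fully open); "grip_force": force on a finger pad.
Only numpy, scipy, OpenCV 4.12 (cv2) and the standard library are available. Lean on these libraries where they do the work, as an engineer would, in place of code of your own. Each camera call takes 0.05 s, during which the arm holds its last target. There are 200 camera calls.

## Working session

There is one attempt and no reset: what is moved stays moved. The work goes in short steps, Python scripts to look and compute and a tool call to move; the robot and the scene stay as the last step left them, time stands still between calls to the robot, and variables do not carry over. Pictures are saved under pics/ and viewed, at most 12 in all, crops included, and the job is handed in when it is done.

Besides the shell and the picture viewer there is one more tool, called after "Call:" as name(argument=value, ...) on one line, values as JSON. drive_tool: Moves the arm, as the interface text tells. Its arguments: {"type":"object","properties":{"rows":{"type":"array"},"force":{"type":"number"}},"required":["rows"]}

```bash
mkdir -p pics; cat > h.py <<'E'
import numpy as np, cv2
from plant import robot
from scipy.spatial.transform import Rotation as R
def Rm(c):
    r=np.array(c["rotation"],float)
    return r if r.shape==(3,3) else R.from_quat(r).as_matrix()
def ray(name,xy,info=None):
    c=info or robot.camera_info(name); f=210/np.tan(np.radians(c["vfov"])/2)
    u,v=xy[0]-c["cx"],xy[1]-c["cy"]
    if name=="wrist":
        r=np.hypot(u,v); t=r/f; s=np.sin(t)/max(r,1e-9); d=np.array([u*s,-v*s,-np.cos(t)])
    else: d=np.array([u/f,-v/f,-1])
    return np.array(c["origin"],float),Rm(c)@d
def onz(name,xy,z,info=None):
    o,d=ray(name,xy,info); return o+d*(z-o[2])/d[2]
def px(name,p,info=None):
    c=info or robot.camera_info(name); f=210/np.tan(np.radians(c["vfov"])/2)
    q=Rm(c).T@(np.array(p,float)-np.array(c["origin"])); x,y,z=q[0],-q[1],-q[2]
    n=np.hypot(x,y)
    k=f*np.arctan2(n,z)/max(n,1e-9) if name=="wrist" else f/z
    return np.array([c["cx"]+k*x,c["cy"]+k*y])
def snap(name,fn=None):
    i=robot.camera_info(name); im=robot.capture(name)
    if fn: cv2.imwrite("pics/"+fn,im[:,:,::-1])
    return im,i
E
python3 - <<'E'
from h import *
print(robot.finger_overhang, robot.state())
for n in("scene","side","wrist"):
    im,i=snap(n,n+"0.png"); print(n,i)
for n in("scene","side","wrist"):
    for l,z in(("tan_waist",3),("tan_toe",3),("blue_waist",3),("stop",12),("clip_bar",12)):
        for d in robot.place_of(n,l)[:4]: print(n,l,np.round(d["xy"]),round(d["score"],2),np.round(onz(n,d["xy"],z)))
E
```

```text
72.6 {'clock': 0.0, 'joint_positions': array([-1.45987235e-01,  3.42710969e-01,  1.52501829e+00, -1.10936505e-05,
        1.27541612e+00, -1.45997486e-01]), 'qd': array([-0.00101971,  0.00217591,  0.00062851,  0.00023927,  0.00149085,
        0.00119332]), 'tau': array([ 5.72253757e-04, -4.33677435e+01, -2.46005630e+01, -7.37992127e-05,
        7.83137977e-03, -1.18290802e-05]), 'ee_pos': array([5.24704495e+02, 6.98253096e-02, 3.03231536e+02]), 'tcp_rot': array([ 7.07101799e-01,  7.07111337e-01, -4.67527282e-04, -6.19826595e-04]), 'ft_force': array([ 0.28686413, -0.38205783,  0.02526216]), 'moment': array([-0.01116054,  0.01508724, -0.04833626]), 'grip_force': 0.0, 'gripper_width': 0.9964161460376726}
scene {'vfov': 57.884636679176765, 'cx': 282.32885021063373, 'cy': 210.5823713600673, 'origin': array([ 922.81799817, -457.97953214,  886.34203908]), 'rotation': array([0.3299561 , 0.10819399, 0.27840928, 0.89549501])}
side {'vfov': 56.85994575511562, 'cx': 283.15308400389915, 'cy': 212.89578911460683, 'origin': array([ 170.98087009, -618.89238297,  713.16503979]), 'rotation': array([ 0
[... 692 characters left out ...]
]
side tan_waist [353. 357.] 0.65 [ 500. -294.    3.]
side tan_toe [194. 340.] 0.9 [ 221. -119.    3.]
side tan_toe [394. 329.] 0.55 [ 617. -276.    3.]
side blue_waist [300. 293.] 0.58 [ 482. -101.    3.]
side stop [309. 211.] 0.81 [645. 153.  12.]
side clip_bar [293. 210.] 0.86 [605. 176.  12.]
wrist tan_waist [260. 362.] 0.91 [ 495. -309.    3.]
wrist tan_waist [137. 316.] 0.84 [ 307. -224.    3.]
wrist tan_toe [ 78. 258.] 0.98 [ 224. -128.    3.]
wrist tan_toe [339. 348.] 0.73 [ 621. -281.    3.]
wrist tan_toe [354.  28.] 0.73 [611. 169.   3.]
wrist blue_waist [237. 247.] 0.9 [ 473. -101.    3.]
wrist stop [392.  29.] 0.58 [654. 169.  12.]
wrist clip_bar [350.  28.] 0.92 [605. 166.  12.]
```

View pics/scene0.png

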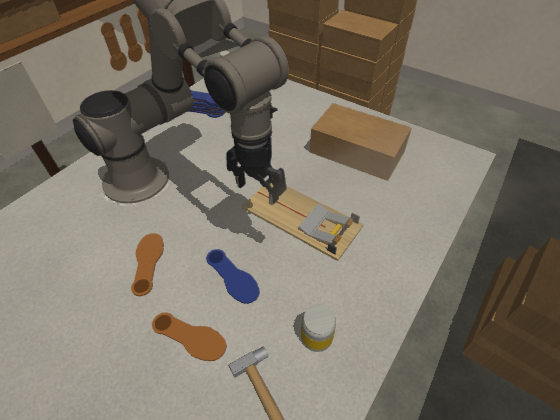

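View pics/side0.png

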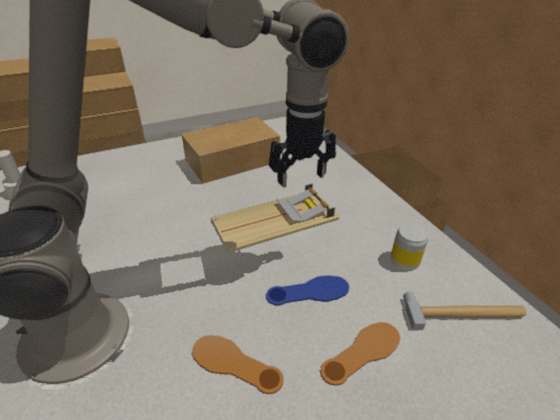

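The insole farthest right is the tan one at about (497,-300), seen in the scene view at px (180,331). The other tan insole, at px (148,265), is the look-alike. The board lies roughly along +x, with the clip at px (325,225) in the scene view. I'm moving over the insole.

Call:
drive_tool(rows=[{"linear":[-38,-4,0],"delta_rot":[0,0,7],"grip":1},{"linear":[-76,-8,0],"delta_rot":[0,0,14],"grip":1},{"linear":[-114,-12,0],"delta_rot":[0,0,21],"grip":1},{"linear":[-152,-16,0],"delta_rot":[0,0,28],"grip":1},{"linear":[-190,-20,0],"delta_rot":[0,0,35],"grip":1}])

```text
clock: 1.32
ee_pos: [504.6, -191.6, 304.1]
tcp_rot: [0.888, 0.459, 0.0, 0.0]
ft_force: [1.2, -0.8, -0.5]
gripper_width: 0.997
grip_force: 0.0
```

Call:
drive_tool(rows=[{"linear":[-24,14,5],"delta_rot":[0,0,7],"grip":1},{"linear":[-48,28,15],"delta_rot":[0,0,14],"grip":1},{"linear":[-72,42,25],"delta_rot":[0,0,21],"grip":1},{"linear":[-95,57,35],"delta_rot":[0,0,28],"grip":1},{"linear":[-95,57,40],"delta_rot":[0,0,35],"grip":1}])

```text
clock: 1.73
ee_pos: [496.3, -305.0, 262.4]
tcp_rot: [0.986, 0.169, -0.001, 0.0]
ft_force: [-0.8, 0.5, -1.0]
gripper_width: 1.002
grip_force: 0.0
```

Call:
drive_tool(rows=[{"linear":[0,0,10],"delta_rot":[0,0,7],"grip":1},{"linear":[0,0,20],"delta_rot":[0,0,9],"grip":1},{"linear":[0,0,20],"delta_rot":[0,0,9],"grip":1}])

```text
clock: 1.98
ee_pos: [496.4, -300.3, 241.8]
tcp_rot: [0.995, 0.095, -0.001, -0.001]
ft_force: [0.4, -0.6, 0.6]
gripper_width: 1.001
grip_force: 0.0
```

```bash
python3 - <<'E'
from h import *
s=robot.state(); print(s["clock"],s["ee_pos"],R.from_quat(s["tcp_rot"]).as_matrix().round(3).tolist(),s["joint_positions"].round(2))
im,i=snap("wrist","w1.png")
for l,z in(("tan_waist",3),("tan_toe",3)):
    for d in robot.place_of("wrist",l)[:3]: print(l,np.round(d["xy"]),round(d["score"],2),onz("wrist",d["xy"],z).round(1))
# segment tan
hsv=cv2.cvtColor(im,cv2.COLOR_RGB2HSV)
m=((hsv[...,0]>5)&(hsv[...,0]<18)&(hsv[...,1]>130)).astype(np.uint8)
n,lab,st,c=cv2.connectedComponentsWithStats(m)
for k in range(1,n):
    if st[k,4]>1000:
        ys,xs=np.nonzero(lab==k)
        P=np.array([onz("wrist",(x,y),6,i)[:2] for x,y in zip(xs[::5],ys[::5])])
        (cx,cy),V=P.mean(0),np.linalg.svd(P-P.mean(0),full_matrices=False)[2]
        v=V[0]*np.sign(V[0][0]); t=(P-P.mean(0))@v; w=(P-P.mean(0))@[-v[1],v[0]]
        print(st[k],cx,cy,"yaw",np.degrees(np.arctan2(v[1],v[0])),"range",t.min(),t.max(),w.min(),w.max())
        for a in range(int(t.min()),int(t.max()),10):
            q=w[(t>=a)&(t<a+10)]; print(a+5,q.min().round(1),q.max().round(1))
E
```

```text
1.9833 [ 496.44669767 -300.27468236  241.80852286] [[0.982, 0.189, -0.003], [0.189, -0.982, 0.002], [-0.002, -0.003, -1.0]] [-0.68  0.5   1.46  0.    1.19  0.7 ]
tan_waist [194. 326.] 0.7 [ 296.9 -231.8    3. ]
tan_waist [276. 188.] 0.59 [ 492.7 -299.6    3. ]
tan_toe [278.  55.] 0.85 [ 621.4 -276.9    3. ]
[  236    55    81   199 11268] 532.4460013993522 -290.5218270167357 yaw 9.676980170101865 range -111.6705496937103 87.79927373211099 -37.31925761102923 36.240874968486764
-106 -18.6 19.1
-96 -26.5 25.3
-86 -26.2 26.3
-76 -26.0 25.2
-66 -22.2 21.9
-56 -23.2 21.9
-46 -22.8 22.9
-36 -23.1 22.8
-26 -22.9 21.8
-16 -22.5 22.8
-6 -28.7 28.6
4 -31.2 32.4
14 -35.7 35.2
24 -37.3 35.2
34 -37.0 36.2
44 -35.5 36.2
54 -34.4 33.5
64 -30.3 31.7
74 -27.3 28.1
84 -19.6 20.8
[ 178  296   68   54 2141] 315.9726399317666 -252.5359393691774 yaw -40.98019743470352 range -70.49172941556422 46.07959350619831 -28.88598470315936 27.135782402693525
-65 -11.5 -0.3
-55 -11.6 4.6
-45 -12.0 9.6
-35 -14.9 15.5
-25 -17.5 19.4
-15 -20.8 23.9
-5 -20.8 27.1
5 -28.0 25.7
15 -27.9 24.0
25 -28.9 24.3
35 -23.8 20.9
45 -15.9 13.6
[ 526  307   34   99 1511] 267.504237737208 -876.5010389498615 yaw 48.40969388192388 range -308.62885678769516 142.81880298912196 -35.97947518663496 49.040819408411245Traceback (most recent call last):
  File "<stdin>", line 18, in <module>
    return umr_minimum(a, axis, None, out, keepdims, initial, where)
ValueError: zero-size array to reduction operation minimum which has no identity
```

View pics/w1.png

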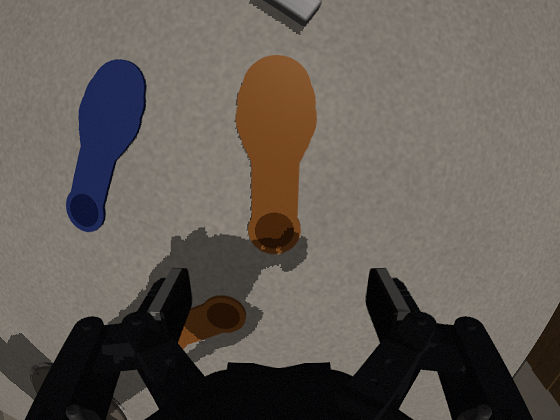

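The whole tan insole shows in the wrist view, axis upright, from px (276,55) to (276,250). The measured length is 199.5 mm, as given. The waist is at (496,-297), yaw 9.7°. I'm descending with a narrower opening and checking the fingertip height.

Call:
drive_tool(rows=[{"linear":[0.5,-3.6,30],"delta_rot":[0,0,1.2],"grip":0.72},{"linear":[0.5,-3.6,65],"delta_rot":[0,0,1.2],"grip":0.72},{"linear":[0.5,-3.6,100],"delta_rot":[0,0,1.2],"grip":0.72},{"linear":[0.5,-3.6,130],"delta_rot":[0,0,1.2],"grip":0.72},{"linear":[0.5,-3.6,130],"delta_rot":[0,0,1.2],"grip":0.72}])

```text
clock: 2.55
ee_pos: [494.9, -295.0, 109.1]
tcp_rot: [0.996, 0.086, -0.003, -0.003]
ft_force: [-0.9, 1.7, -1.3]
gripper_width: 0.717
grip_force: 0.0
```

```bash
python3 - <<'E'
from h import *
s=robot.state(); print(s["clock"],s["ee_pos"],s["gripper_width"],R.from_quat(s["tcp_rot"]).as_matrix().round(4).tolist())
im,i=snap("wrist","w2.png")
T=R.from_quat(s["tcp_rot"]).as_matrix()
# where tips would appear for several depths/openings (tool frame)
for w in (61,46):
  for dz in (60,66,72,78): print(w,dz,[px("wrist",s["ee_pos"]+T@np.array([11,sg*w/2,dz]),i).round().tolist() for sg in(1,-1)])
for dz in(0,): print("waist edges",[px("wrist",np.array([496.2,-296.7,6])+sg*23*np.array([-.168,.986,0]),i).round().tolist() for sg in(1,-1)])
E
```

```text
2.55 [ 494.92958599 -295.0097306   109.0869098 ] 0.7171122563704949 [[0.9852, 0.1715, -0.0073], [0.1716, -0.9852, 0.0058], [-0.0062, -0.007, -1.0]]
61 60 [[342.0, 263.0], [211.0, 263.0]]
61 66 [[339.0, 257.0], [213.0, 257.0]]
61 72 [[337.0, 252.0], [215.0, 252.0]]
61 78 [[336.0, 246.0], [217.0, 246.0]]
46 60 [[326.0, 264.0], [227.0, 264.0]]
46 66 [[324.0, 258.0], [228.0, 258.0]]
46 72 [[323.0, 252.0], [230.0, 252.0]]
46 78 [[321.0, 247.0], [232.0, 247.0]]
waist edges [[242.0, 242.0], [320.0, 243.0]]
```

View pics/w2.png

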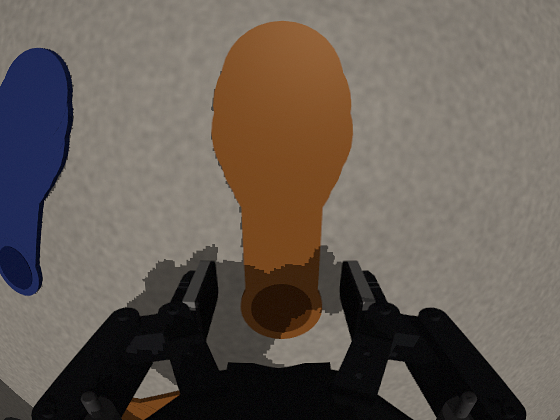

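The open tips are at px (217,262) and (343,262), and the insole waist lies midway at col 281. At this opening the tips are about 62 mm ahead of the TCP. I'm continuing down.

Call:
drive_tool(rows=[{"linear":[1,1,10],"delta_rot":[0,0,0],"grip":0.72},{"linear":[1,1,22],"delta_rot":[0,0,0],"grip":0.72},{"linear":[1,1,30],"delta_rot":[0,0,0],"grip":0.72},{"linear":[1,1,30],"delta_rot":[0,0,0],"grip":0.72},{"linear":[1,1,30],"delta_rot":[0,0,0],"grip":0.72}])

```text
clock: 3.02
ee_pos: [498.2, -297.7, 84.0]
tcp_rot: [0.996, 0.085, 0.0, -0.0]
ft_force: [0.4, -0.5, 0.5]
gripper_width: 0.715
grip_force: 0.0
```

```bash
python3 - <<'E'
from h import *
s=robot.state(); print(s["clock"],s["ee_pos"],s["ft_force"],R.from_quat(s["tcp_rot"]).as_matrix().round(4).tolist())
im,i=snap("wrist","w3.png")
T=R.from_quat(s["tcp_rot"]).as_matrix()
print([px("wrist",np.array([496.2,-296.7,6])+sg*23*np.array([-.168,.986,0]),i).round().tolist() for sg in(1,-1)])
print("waist in tool",T.T@(np.array([496.2,-296.7,3])-s["ee_pos"]))
E
```

```text
3.0167 [ 498.20055002 -297.68322313   84.02834303] [ 0.43470524 -0.50231007  0.48787299] [[0.9854, 0.1703, -0.0], [0.1703, -0.9854, 0.0001], [0.0, -0.0001, -1.0]]
[[231.0, 268.0], [317.0, 268.0]]
waist in tool [-1.80480742 -1.30352442 81.02841968]
```

Call:
drive_tool(rows=[{"linear":[-1.5,-1.3,8],"delta_rot":[0,0,0],"grip":0.72},{"linear":[-1.5,-1.3,15],"delta_rot":[0,0,0],"grip":0.72},{"linear":[-1.5,-1.3,15],"delta_rot":[0,0,0],"grip":0.62},{"linear":[-1.5,-1.3,15],"delta_rot":[0,0,0],"grip":0.58},{"linear":[-1.5,-1.3,15],"delta_rot":[0,0,0],"grip":0.58}])

```text
clock: 3.48
ee_pos: [496.9, -296.8, 69.7]
tcp_rot: [0.996, 0.085, 0.001, 0.0]
ft_force: [-0.5, 1.4, 9.0]
gripper_width: 0.577
grip_force: 4.2
```

```bash
python3 - <<'E'
from h import *
s=robot.state(); print(s["clock"],s["ee_pos"],s["ft_force"],s["gripper_width"])
im,i=snap("wrist")
cv2.imwrite("pics/w4.png",cv2.resize(im[180:400,130:430,::-1],None,fx=2.5,fy=2.5))
T=R.from_quat(s["tcp_rot"]).as_matrix();w=s["gripper_width"]*85
for dz in (60,63,66,69): print(dz,[((px("wrist",s["ee_pos"]+T@np.array([11,sg*w/2,dz]),i)-[130,180])*2.5).round().tolist() for sg in(1,-1)])
E
```

```text
3.4833 [ 496.86905452 -296.77555249   69.66637205] [-0.5400705   1.38845193  8.95034448] 0.5769680694481588
60 [[498.0, 209.0], [233.0, 209.0]]
63 [[495.0, 201.0], [236.0, 201.0]]
66 [[493.0, 194.0], [238.0, 194.0]]
69 [[491.0, 187.0], [240.0, 187.0]]
```

View pics/w4.png

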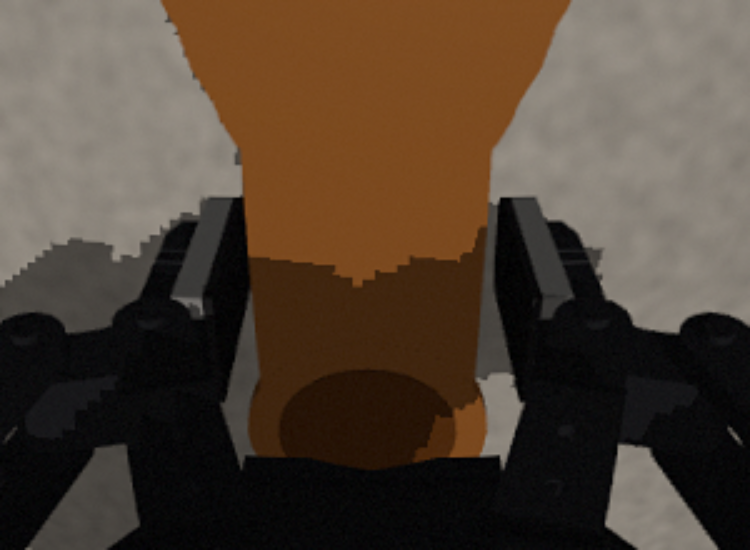

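The pads straddle the waist, at crop px (245,200) and (500,200). The tips just touch the bench: 9 N at TCP z 69.7. I'm raising 3 mm and closing.

Call:
drive_tool(rows=[{"linear":[0,0,-3],"delta_rot":[0,0,0],"grip":0.58},{"linear":[0,0,-3],"delta_rot":[0,0,0],"grip":0.55},{"linear":[0,0,-3],"delta_rot":[0,0,0],"grip":0.45},{"linear":[0,0,-3],"delta_rot":[0,0,0],"grip":0.4},{"linear":[0,0,-3],"delta_rot":[0,0,0],"grip":0.4}], force=45)

```text
clock: 3.95
ee_pos: [496.5, -296.6, 72.4]
tcp_rot: [0.996, 0.086, 0.0, 0.0]
ft_force: [-0.8, 1.4, 7.3]
gripper_width: 0.517
grip_force: 45.3
```

Call:
drive_tool(rows=[{"linear":[0,0,-15],"delta_rot":[0,0,0],"grip":0.4},{"linear":[0,0,-40],"delta_rot":[0,0,0],"grip":0.4},{"linear":[0,0,-75],"delta_rot":[0,0,0],"grip":0.4},{"linear":[0,0,-110],"delta_rot":[0,0,0],"grip":0.4},{"linear":[0,0,-130],"delta_rot":[0,0,0],"grip":0.4}])

```text
clock: 4.37
ee_pos: [497.1, -297.2, 205.1]
tcp_rot: [0.996, 0.085, 0.001, 0.001]
ft_force: [1.3, -0.6, -0.4]
gripper_width: 0.516
grip_force: 46.2
```

```bash
python3 - <<'E'
from h import *
s=robot.state(); print(s["clock"],s["ee_pos"],s["ft_force"],s["gripper_width"],s["grip_force"])
im,i=snap("side","s5.png"); snap("scene","sc5.png")
for n in("scene","side"):
    for l,z in(("stop",12),("clip_bar",12)):
        for d in robot.place_of(n,l)[:2]: print(n,l,np.round(d["xy"],1),round(d["score"],2),np.round(onz(n,d["xy"],z)))
E
```

```text
4.3667 [ 497.0909486  -297.17584413  205.12102112] [ 1.31918621 -0.59144059 -0.37559587] 0.5157734191321025 46.23533248901367
scene stop [335.4 232.4] 0.58 [662. 172.  12.]
scene clip_bar [319.9 222.6] 0.86 [606. 178.  12.]
side stop [311.2 209. ] 0.88 [657. 160.  12.]
side stop [361.5 316. ] 0.48 [ 569. -223.   12.]
side clip_bar [293.4 211.1] 0.71 [604. 173.  12.]
side clip_bar [310.1 211.5] 0.63 [648. 151.  12.]
```

View pics/s5.png

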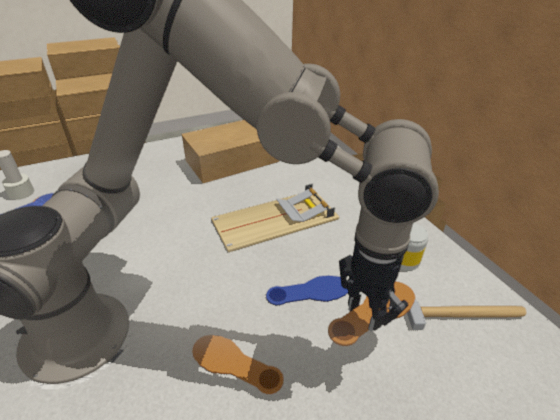

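The insole is held, and the bench shows beneath it at px (370,315) in the side view. Next I'm measuring the board's axis from the red line and the board outline.

```bash
python3 - <<'E'
from h import *
for n,f in(("scene","sc5.png"),("side","s5.png")):
    im=cv2.imread("pics/"+f); hsv=cv2.cvtColor(im,cv2.COLOR_BGR2HSV).astype(int); i=robot.camera_info(n)
    c=px(n,[540,160,12],i); Y,X=np.mgrid[:420,:560]; near=(abs(X-c[0])<95)&(abs(Y-c[1])<60)
    P=lambda m:np.array([onz(n,(x,y),12,i)[:2] for y,x in zip(*np.nonzero(m))])
    H,S,V=hsv[...,0],hsv[...,1],hsv[...,2]
    red=near&((H<8)|(H>172))&(S>110)&(V>60)
    p=P(red); print(n,"red",len(p))
    if len(p)>10:
        p=p[abs(p[:,1]-np.median(p[:,1]))<30]
        vx,vy,x0,y0=cv2.fitLine(p.astype(np.float32),cv2.DIST_HUBER,0,.01,.01).ravel()
        print(" yaw",np.degrees(np.arctan(vy/vx)),"y at x=400,650:",y0+vy/vx*(400-x0),y0+vy/vx*(650-x0),"x",p[:,0].min(),p[:,0].max())
    wood=near&(H>10)&(H<30)&(S>60)&(V>110)
    k,lab,st,_=cv2.connectedComponentsWithStats(wood.astype(np.uint8)); b=1+np.argmax(st[1:,4])
    pts=P(lab==b).astype(np.float32); r=cv2.minAreaRect(pts); print(" board",r, cv2.boxPoints(r).round().tolist())
    yel=near&(H>20)&(H<35)&(S>170)&(V>120); q=P(yel); print(" yellow",len(q),q.mean(0) if len(q) else "")
E
```

```text
scene red 41
 yaw -0.34335762 y at x=400,650: 174.21373 172.71553 x 379.87103815785804 622.616699731346
 board ((544.1126708984375, 169.2906036376953), (153.83238220214844, 341.4748840332031), 89.32457733154297) [[372.0, 94.0], [714.0, 90.0], [716.0, 244.0], [374.0, 248.0]]
 yellow 41 [655.82154203 182.37543387]
side red 0
 board ((541.8155517578125, 167.65817260742188), (156.5391845703125, 340.07763671875), 89.47127532958984) [[371.0, 91.0], [711.0, 88.0], [713.0, 244.0], [373.0, 247.0]]
 yellow 46 [665.86271036 190.6953898 ]
```

Call:
drive_tool(rows=[{"linear":[0,-20,0],"delta_rot":[0,0,0],"grip":0.4},{"linear":[0,-60,0],"delta_rot":[0,0,0],"grip":0.4},{"linear":[0,-100,0],"delta_rot":[0,0,0],"grip":0.4},{"linear":[0,-140,0],"delta_rot":[0,0,0],"grip":0.4},{"linear":[0,-180,0],"delta_rot":[0,0,0],"grip":0.4}])

```text
clock: 5.08
ee_pos: [464.4, -117.5, 200.1]
tcp_rot: [0.996, 0.085, -0.002, -0.001]
ft_force: [-0.0, 1.4, -0.7]
gripper_width: 0.514
grip_force: 46.2
```

Call:
drive_tool(rows=[{"linear":[0,-40,0],"delta_rot":[0,0,0],"grip":0.4},{"linear":[0,-80,0],"delta_rot":[0,0,0],"grip":0.4},{"linear":[0,-120,0],"delta_rot":[0,0,0],"grip":0.4},{"linear":[0,-160,0],"delta_rot":[0,0,0],"grip":0.4},{"linear":[0,-195,0],"delta_rot":[0,0,0],"grip":0.4}])

```text
clock: 5.5
ee_pos: [431.0, 75.0, 200.5]
tcp_rot: [0.996, 0.086, -0.002, -0.0]
ft_force: [0.7, 0.2, -0.9]
gripper_width: 0.516
grip_force: 46.2
```

Call:
drive_tool(rows=[{"linear":[0,-30,5],"delta_rot":[0,0,3],"grip":0.4},{"linear":[0,-60,20],"delta_rot":[0,0,7],"grip":0.4},{"linear":[-1,-85,35],"delta_rot":[0,0,10],"grip":0.4},{"linear":[-1,-100,50],"delta_rot":[0,0,10.3],"grip":0.4},{"linear":[-1,-100,50],"delta_rot":[0,0,10.3],"grip":0.4}])

```text
clock: 5.92
ee_pos: [411.8, 173.0, 148.4]
tcp_rot: [1.0, -0.003, -0.004, 0.001]
ft_force: [-1.2, 0.1, -1.1]
gripper_width: 0.514
grip_force: 46.3
```

Call:
drive_tool(rows=[{"linear":[0,0,0],"delta_rot":[0,0,0],"grip":0.4},{"linear":[0,0,0],"delta_rot":[0,0,0],"grip":0.4},{"linear":[0,0,0],"delta_rot":[0,0,0],"grip":0.4}])

```text
clock: 6.17
ee_pos: [415.1, 170.5, 152.2]
tcp_rot: [1.0, -0.005, 0.0, 0.0]
ft_force: [-0.1, -0.7, -0.5]
gripper_width: 0.516
grip_force: 46.3
```

```bash
python3 - <<'E'
from h import *
s=robot.state(); print(s["clock"],s["ee_pos"],s["ft_force"],s["gripper_width"],s["grip_force"],R.from_quat(s["tcp_rot"]).as_matrix().round(4).tolist())
im,i=snap("wrist","w6.png")
for l,z in(("stop",12),("clip_bar",12),("tan_toe",s["ee_pos"][2]-69)):
    for d in robot.place_of("wrist",l)[:2]: print(l,np.round(d["xy"],1),round(d["score"],2),np.round(onz("wrist",d["xy"],z),1))
E
```

```text
6.1667 [415.11856729 170.45285815 152.18366819] [-0.08164583 -0.7103111  -0.45727532] 0.5163452210203696 46.289262771606445 [[1.0, -0.0097, 0.0005], [-0.0097, -1.0, -0.0001], [0.0005, 0.0001, -1.0]]
tan_toe [280.3   8.4] 0.87 [539.6 167.6  83.2]
tan_toe [519.  357.9] 0.78 [320.9 -22.   83.2]
```

View pics/w6.png

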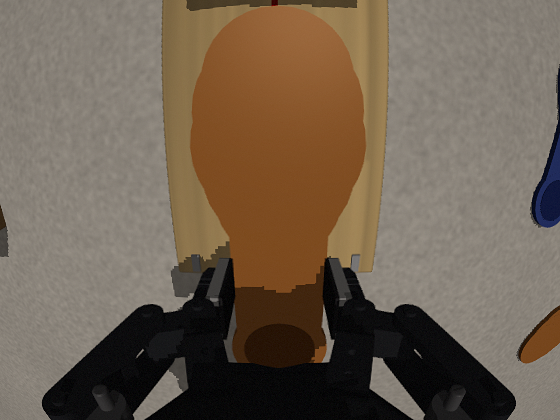

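The board shows below the insole, with its edges at cols 163–180 and 373–388, its near end at row 271 and the red line at col 275 at the top. The insole is centred. I'm computing the offsets.

```bash
cat > m.py <<'E'
from h import *
def edges(im,i,zt,zb=12,rows=range(15,260,5)):
    hsv=cv2.cvtColor(im,cv2.COLOR_RGB2HSV).astype(int); H,S,V=hsv[...,0],hsv[...,1],hsv[...,2]
    tan=(H>5)&(H<18)&(S>165); wood=((H>10)&(H<30)&(S>70))|tan
    f=lambda P:np.polyfit(np.array(P)[:,0],np.array(P)[:,1],1)
    out={}
    for nm,m,z in(("board",wood,zb),("tan",tan,zt)):
        L,Rr=[],[]
        for r in rows:
            c=np.nonzero(m[r,140:410])[0]+140
            if len(c)<30: continue
            L.append(onz("wrist",(c[0]-.5,r),z,i)); Rr.append(onz("wrist",(c[-1]+.5,r),z,i))
        out[nm]=(np.array(L),np.array(Rr))
    return out
E
python3 - <<'E'
from m import *
im=cv2.imread("pics/w6.png")[:,:,::-1].copy(); i=robot.camera_info("wrist")
e=edges(im,i,86)
for k,(L,Rr) in e.items():
    print(k); print(np.c_[L[:,0],L[:,1],Rr[:,1],(L+Rr)[:,1]/2,(L-Rr)[:,1]].round(1)[::3])
L,Rr=e["board"]; print("board fit L,R,(slope deg)",[(np.degrees(np.arctan(np.polyfit(P[4:,0],P[4:,1],1)[0])),np.polyval(np.polyfit(P[4:,0],P[4:,1],1),[400,650])) for P in(L,Rr)])
print("near",onz("wrist",(275,271),12,i),"red",onz("wrist",(275,3),12,i))
E
```

```text
board
[[561.7 245.6  96.2 170.9 149.4]
 [550.9 245.5  95.8 170.6 149.7]
 [540.3 245.5  96.  170.8 149.6]
 [529.9 245.7  96.  170.9 149.7]
 [519.6 246.   96.7 171.3 149.3]
 [509.3 245.6  96.5 171.1 149.1]
 [499.1 246.1  96.3 171.2 149.8]
 [488.9 246.   96.6 171.3 149.4]
 [478.6 246.   96.9 171.4 149.1]
 [468.3 246.1  97.  171.6 149.1]
 [457.8 246.3  97.1 171.7 149.3]
 [447.1 246.7  97.  171.8 149.7]
 [436.1 246.4  97.6 172.  148.8]
 [424.9 247.   97.3 172.1 149.6]
 [413.2 246.9  97.7 172.3 149.2]
 [401.2 247.   98.  172.5 149. ]
 [388.7 247.1  98.2 172.7 149. ]]
tan
[[523.8 196.9 181.3 189.1  15.6]
 [517.4 200.  138.4 169.2  61.6]
 [511.  201.9 136.3 169.1  65.6]
 [504.7 204.7 134.  169.4  70.7]
 [498.3 205.9 133.  169.4  72.8]
 [491.8 205.7 132.9 169.3  72.9]
 [485.3 207.  131.7 169.4  75.3]
 [478.6 207.4 131.4 169.4  76. ]
 [471.9 207.  132.5 169.7  74.5]
 [465.  204.7 134.4 169.6  70.3]
 [458.  202.  137.3 169.7  64.8]
 [450.8 198.9 140.1 169.5  58.8]
 [443.4 195.7 143.5 169.6  52.2]
 [435.8 192.4 146.4 169.4  46. ]
 [427.8 192.5 146.5 169.5  46. ]]
board fit L,R,(slope deg) [(np.float64(-0.5708434914882742), array([247.0146499 , 244.52379287])), (np.float64(-0.7020769942557606), array([97.77356545, 94.71002333]))]
near [375.61375123 172.60423005  12.        ] red [563.74689286 170.25237449  12.        ]
```

The widths come out at 149.4 and 76 mm, so the scale is right. The board axis is y=172.4 at x=400 with yaw -0.63°, and the stop is at x≈655.6. The insole needs +2.6 mm in y and a slight turn, and then it can go down.

Call:
drive_tool(rows=[{"linear":[0,-1.3,20],"delta_rot":[0,0,0.2],"grip":0.4},{"linear":[0,-2.6,42],"delta_rot":[0,0,0.35],"grip":0.4},{"linear":[0,-2.6,58],"delta_rot":[0,0,0.35],"grip":0.4},{"linear":[0,-2.6,63],"delta_rot":[0,0,0.35],"grip":0.4},{"linear":[0,-2.6,63],"delta_rot":[0,0,0.35],"grip":0.4}])

```text
clock: 6.78
ee_pos: [414.3, 173.4, 88.2]
tcp_rot: [1.0, -0.008, -0.001, 0.0]
ft_force: [-0.9, -0.2, -0.8]
gripper_width: 0.515
grip_force: 46.3
```

Call:
drive_tool(rows=[{"linear":[0,0,0],"delta_rot":[0,0,0],"grip":0.4},{"linear":[0,0,0],"delta_rot":[0,0,0],"grip":0.4},{"linear":[0,0,0],"delta_rot":[0,0,0],"grip":0.4}])

```text
clock: 7.03
ee_pos: [415.3, 173.9, 89.9]
tcp_rot: [1.0, -0.007, 0.001, -0.0]
ft_force: [0.1, -0.2, -1.7]
gripper_width: 0.521
grip_force: 46.3
```

```bash
python3 - <<'E'
from m import *
s=robot.state(); print(s["clock"],s["ee_pos"],s["ft_force"],s["gripper_width"],R.from_quat(s["tcp_rot"]).as_matrix().round(4).tolist())
im,i=snap("wrist","w7.png")
e=edges(im,i,s["ee_pos"][2]-66)
for k,(L,Rr) in e.items():
    print(k); print(np.c_[L[:,0],L[:,1],Rr[:,1],(L+Rr)[:,1]/2,(L-Rr)[:,1]].round(1)[::4])
E
```

```text
7.0333 [415.30905213 173.92954518  89.8796969 ] [ 0.06110914 -0.21731408 -1.67511205] 0.5211338014964961 [[0.9999, -0.0149, 0.0021], [-0.0149, -0.9999, 0.0004], [0.0021, -0.0005, -1.0]]
board
[[545.9 237.2 109.  173.1 128.2]
 [535.5 237.1 109.3 173.2 127.7]
 [525.5 237.2 109.5 173.4 127.7]
 [515.6 237.5 109.5 173.5 128. ]
 [505.8 238.  109.4 173.7 128.6]
 [496.1 238.7 109.1 173.9 129.6]
 [486.3 239.5 108.5 174.  131. ]
 [476.4 240.6 107.9 174.2 132.7]
 [466.2 241.8 107.  174.4 134.8]
 [455.8 243.3 105.9 174.6 137.4]
 [444.9 245.1 104.6 174.8 140.5]
 [433.5 246.5 103.  174.8 143.5]
 [421.5 246.4 101.2 173.8 145.2]]
tan
[[524.1 199.6 180.4 190.   19.3]
 [515.7 203.2 140.9 172.1  62.4]
 [507.3 206.6 137.4 172.   69.2]
 [498.8 208.7 136.  172.3  72.7]
 [490.1 209.1 135.4 172.3  73.8]
 [481.4 210.6 134.2 172.4  76.5]
 [472.4 209.9 135.6 172.8  74.3]
 [463.2 206.5 138.8 172.7  67.7]
 [453.7 203.1 142.1 172.6  61.1]
 [443.9 198.8 146.7 172.8  52.1]
 [433.7 195.8 150.  172.9  45.7]]
```

View pics/w7.png

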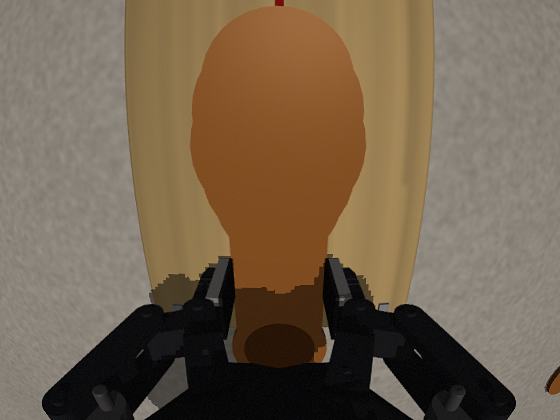

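```bash
sed -i 's/140:410\])\[0\]+140/100:460])[0]+100/' m.py; python3 - <<'E'
from m import *
im=cv2.imread("pics/w7.png")[:,:,::-1].copy(); i=robot.camera_info("wrist")
L,Rr=edges(im,i,24,rows=range(10,240,5))["board"]
print(np.c_[L[:,0],(L+Rr)[:,1]/2,(L-Rr)[:,1]].round(1)[::5], [np.degrees(np.polyfit(P[:,0],P[:,1],1)[0]) for P in(L,Rr)])
b,a=np.polyfit(L[:,0],(L+Rr)[:,1]/2,1); print("axis at 415, 540:",a+b*415,a+b*540,np.degrees(b),"red",onz("wrist",(279.3,2),12,i), "toe",onz("wrist",(277,7),23,i))
E
```

```text
[[550.  170.6 149.6]
 [536.8 170.8 148.8]
 [524.  170.7 149.3]
 [511.6 171.2 149.4]
 [499.1 171.1 148.9]
 [486.7 171.3 149.7]
 [474.1 171.5 148.8]
 [461.1 171.4 149.2]
 [447.6 171.8 149. ]
 [433.4 171.7 149.5]] [np.float64(-0.5853895511585387), np.float64(-0.6179681968470284)]
axis at 415, 540: 172.04380860382796 170.7301007754355 -0.6021593126414762 red [545.44850484 170.58914354  12.        ] toe [539.7645277 171.6662837  23.       ]
```

The insole yaw matches the line, but it sits about 1 mm to +y. I'm shifting it 1 mm and setting it on the board.

Call:
drive_tool(rows=[{"linear":[0,1,0],"delta_rot":[0,0,0],"grip":0.4},{"linear":[0,1,2.5],"delta_rot":[0,0,0],"grip":0.4},{"linear":[0,1,4.5],"delta_rot":[0,0,0],"grip":0.4},{"linear":[0,1,4.5],"delta_rot":[0,0,0],"grip":0.4},{"linear":[0,1,4.5],"delta_rot":[0,0,0],"grip":0.4}])

```text
clock: 7.5
ee_pos: [414.8, 172.8, 84.4]
tcp_rot: [1.0, -0.007, 0.0, -0.0]
ft_force: [-0.3, -0.7, 0.6]
gripper_width: 0.515
grip_force: 46.4
```

Call:
drive_tool(rows=[{"linear":[0,0,0],"delta_rot":[0,0,0],"grip":0.4},{"linear":[5,0,0],"delta_rot":[0,0,0],"grip":0.4},{"linear":[10,0,0],"delta_rot":[0,0,0],"grip":0.4},{"linear":[15,-0.1,0],"delta_rot":[0,0,0],"grip":0.4},{"linear":[20,-0.1,0],"delta_rot":[0,0,0],"grip":0.4}])

```text
clock: 7.92
ee_pos: [434.9, 172.7, 84.4]
tcp_rot: [1.0, -0.007, -0.0, 0.0]
ft_force: [-2.6, -0.6, 3.0]
gripper_width: 0.519
grip_force: 46.7
```

Call:
drive_tool(rows=[{"linear":[4,0,0],"delta_rot":[0,0,0],"grip":0.4},{"linear":[10,0,0],"delta_rot":[0,0,0],"grip":0.4},{"linear":[16,-0.1,0],"delta_rot":[0,0,0],"grip":0.4},{"linear":[22,-0.1,0],"delta_rot":[0,0,0],"grip":0.4},{"linear":[25,-0.1,0],"delta_rot":[0,0,0],"grip":0.4}])

```text
clock: 8.33
ee_pos: [460.9, 172.4, 84.4]
tcp_rot: [1.0, -0.008, 0.001, -0.0]
ft_force: [-1.4, -0.2, 3.0]
gripper_width: 0.516
grip_force: 46.6
```

```bash
python3 - <<'E'
from m import *
s=robot.state(); print(s["clock"],s["ee_pos"],s["ft_force"],s["moment"])
im,i=snap("wrist","w8.png")
e=edges(im,i,18,rows=range(60,240,5))
for k,(L,Rr) in e.items(): print(k); print(np.c_[L[:,0],(L+Rr)[:,1]/2,(L-Rr)[:,1]].round(1)[::4])
side,_=snap("side"); c=px("side",[560,170,15]); x,y=int(c[0]),int(c[1])
cv2.imwrite("pics/s8.png",np.hstack([cv2.resize(side[y-55:y+55,x-70:x+70,::-1],(420,330)),cv2.resize(im[:,:,::-1],(380,285))[:,:].repeat(1,0) if 0 else cv2.copyMakeBorder(cv2.resize(im[:,:,::-1],(380,285)),0,45,0,0,0)]))
E
```

```text
8.3333 [460.9455989  172.37186502  84.41964775] [-1.37297621 -0.1513024   3.03224099] [-0.02251088  0.34901524  0.02695536]
board
[[569.5 170.5 149.9]
 [559.8 170.7 149.2]
 [550.1 170.8 149. ]
 [540.5 170.7 149.7]
 [530.8 170.8 149.1]
 [520.9 171.  149. ]
 [510.9 171.2 149.3]
 [500.6 171.  149.4]
 [489.9 171.2 149.4]]
tan
[[563.5 185.7  31. ]
 [555.  170.6  67.9]
 [546.5 170.7  72.7]
 [537.8 170.6  72.9]
 [529.1 170.8  75.5]
 [520.2 170.9  75.6]
 [511.1 171.1  70.3]
 [501.6 171.2  63.3]
 [491.9 171.1  53.8]]
```

View pics/s8.png

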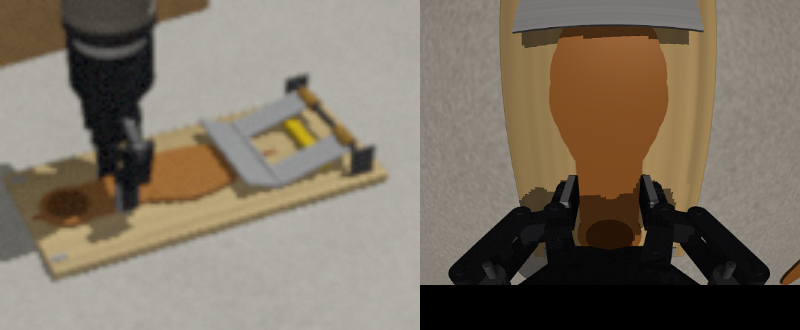

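The insole lies flat and centred to about 0.1 mm, with its toe just going under the lip (right panel, about (610,30)). I'm continuing.

Call:
drive_tool(rows=[{"linear":[5,0,0],"delta_rot":[0,0,0],"grip":0.4},{"linear":[10,0,0],"delta_rot":[0,0,0],"grip":0.4},{"linear":[15,-0.1,0],"delta_rot":[0,0,0],"grip":0.4},{"linear":[20,-0.1,0],"delta_rot":[0,0,0],"grip":0.4},{"linear":[25,-0.1,0],"delta_rot":[0,0,0],"grip":0.4}])

```text
clock: 8.85
ee_pos: [478.5, 172.0, 84.2]
tcp_rot: [1.0, -0.007, -0.008, 0.001]
ft_force: [-27.3, 1.1, 27.4]
gripper_width: 0.518
grip_force: 49.4
```

Call:
drive_tool(rows=[{"linear":[5,0,0],"delta_rot":[0,0,0],"grip":0.4},{"linear":[10,0,0],"delta_rot":[0,0,0],"grip":0.4},{"linear":[15,-0.1,0],"delta_rot":[0,0,0],"grip":0.4},{"linear":[20,-0.1,0],"delta_rot":[0,0,0],"grip":0.4},{"linear":[25,-0.1,0],"delta_rot":[0,0,0],"grip":0.4}])

```text
clock: 9.27
ee_pos: [507.7, 171.9, 83.9]
tcp_rot: [1.0, -0.007, -0.003, 0.0]
ft_force: [-7.7, 1.5, 3.3]
gripper_width: 0.516
grip_force: 49.4
```

```bash
python3 - <<'E'
from m import *
s=robot.state(); print(s["clock"],s["ee_pos"],s["ft_force"],s["moment"])
im,i=snap("wrist","w9.png")
e=edges(im,i,18,rows=range(120,240,5))
for k,(L,Rr) in e.items(): print(k); print(np.c_[L[:,0],(L+Rr)[:,1]/2,(L-Rr)[:,1]].round(1)[::4])
E
```

```text
9.2667 [507.65756736 171.92787217  83.8524544 ] [-7.71405752  1.48321231  3.31127543] [-0.06423078  1.05985626 -0.02834887]
board
[[586.8 170.5 149.1]
 [564.9 170.8 149.2]
 [554.8 170.7 149.1]
 [544.4 170.5 149.4]
 [533.6 171.  149. ]]
tan
[[563.9 161.3  58. ]
 [555.2 170.2  70.2]
 [545.8 170.3  63.2]
 [536.  170.2  53.8]]
```

View pics/w9.png

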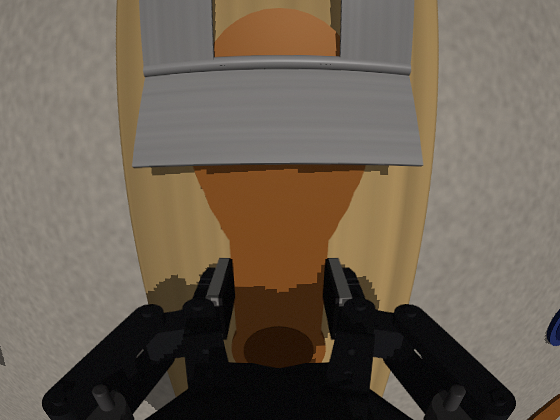

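The toe is through, seen in the window at px (278,8), and the clip rests on the insole. The insole slid back about 2.5 mm in the grip as it entered (27 N peak), which is fine. The insole is about 25 mm from the stop.

Call:
drive_tool(rows=[{"linear":[4,0,0],"delta_rot":[0,0,0],"grip":0.4},{"linear":[8,0.1,0],"delta_rot":[0,0,0],"grip":0.4},{"linear":[12,0.1,0],"delta_rot":[0,0,0],"grip":0.4},{"linear":[16,0.1,0],"delta_rot":[0,0,0],"grip":0.4},{"linear":[18,0.1,0],"delta_rot":[0,0,0],"grip":0.4}], force=60)

```text
clock: 9.73
ee_pos: [526.0, 171.4, 83.9]
tcp_rot: [1.0, -0.007, -0.003, 0.0]
ft_force: [-9.9, -0.5, 6.9]
gripper_width: 0.509
grip_force: 60.7
```

Call:
drive_tool(rows=[{"linear":[1,0,0],"delta_rot":[0,0,0],"grip":0.4},{"linear":[2,0,0],"delta_rot":[0,0,0],"grip":0.4},{"linear":[3,0,0],"delta_rot":[0,0,0],"grip":0.4},{"linear":[3,0,0],"delta_rot":[0,0,0],"grip":0.4}])

```text
clock: 10.07
ee_pos: [528.7, 171.3, 83.9]
tcp_rot: [1.0, -0.007, -0.003, 0.0]
ft_force: [-8.6, -0.5, 5.6]
gripper_width: 0.511
grip_force: 60.6
```

```bash
python3 - <<'E'
from m import *
s=robot.state(); print(s["clock"],s["ee_pos"],s["ft_force"],s["moment"])
im,i=snap("wrist","w10.png")
e=edges(im,i,18,rows=range(150,240,5))
for k,(L,Rr) in e.items(): print(k); print(np.c_[L[:,0],(L+Rr)[:,1]/2,(L-Rr)[:,1]].round(1)[::3])
for l,z in(("tan_toe",15),("stop",12)):
    for d in robot.place_of("wrist",l)[:2]: print(l,np.round(d["xy"],1),round(d["score"],2),np.round(onz("wrist",d["xy"],z),1))
hsv=cv2.cvtColor(im,cv2.COLOR_RGB2HSV).astype(int)
for r in range(0,60): print(r,hsv[r,278],onz("wrist",(278,r),18,i)[0].round(1)) if r%2==0 else 0
E
```

```text
10.0667 [528.71843716 171.31030215  83.93485412] [-8.63850883 -0.48288084  5.55727132] [-0.24435801  1.15163049  0.02561433]
board
[[593.3 170.3 149.2]
 [585.9 170.4 149.8]
 [578.4 170.6 149.6]
 [554.6 170.7 149.7]]
tan
[[559.5 169.8  55.9]
 [551.9 169.9  49.3]]
tan_toe [280.7  10.8] 0.94 [651.3 167.5  15. ]
stop [274.3   8.8] 0.85 [653.1 170.2  12. ]
0 [ 28 208 157] 655.5
2 [ 26 240  86] 654.5
4 [ 23 240  51] 653.6
6 [ 24 255  51] 652.7
8 [ 13 154 159] 651.8
10 [ 14 155 150] 650.9
12 [ 14 155 148] 650.0
14 [ 14 158 147] 649.1
16 [ 14 156 149] 648.2
18 [ 14 157 149] 647.3
20 [ 14 157 148] 646.4
22 [ 14 155 148] 645.5
24 [ 14 157 148] 644.7
26 [ 14 159 146] 643.8
28 [ 14 157 148] 642.9
30 [ 14 161 146] 642.0
32 [ 14 160 147] 641.1
34 [ 14 158 147] 640.3
36 [ 14 158 145] 639.4
38 [ 14 158 147] 638.5
40 [ 14 161 146] 637.7
42 [ 14 162 146] 636.8
44 [ 14 161 144] 635.9
46 [ 14 161 144] 635.1
48 [ 14 163 144] 634.2
50 [ 14 164 143] 633.3
52 [ 14 160 143] 632.5
54 [ 14 160 143] 631.6
56 [ 14 168 141] 630.8
58 [ 14 162 143] 629.9
```

The toe edge is at row 7 and the stop's face starts at about row 6 down to row 1, so 1–3 mm remain. I'm creeping in while watching the force.

Call:
drive_tool(rows=[{"linear":[0.5,-0.3,0],"delta_rot":[0,0,0],"grip":0.4},{"linear":[1,-0.5,0],"delta_rot":[0,0,0],"grip":0.4},{"linear":[1.5,-0.5,0],"delta_rot":[0,0,0],"grip":0.4},{"linear":[1.5,-0.5,0],"delta_rot":[0,0,0],"grip":0.4}])

```text
clock: 10.55
ee_pos: [530.1, 171.6, 83.9]
tcp_rot: [1.0, -0.007, -0.003, 0.001]
ft_force: [-8.6, -1.3, 6.7]
gripper_width: 0.511
grip_force: 60.6
```

Call:
drive_tool(rows=[{"linear":[0.5,0,0],"delta_rot":[0,0,0],"grip":0.4},{"linear":[1,0,0],"delta_rot":[0,0,0],"grip":0.4},{"linear":[1,0,0],"delta_rot":[0,0,0],"grip":0.4}])

```text
clock: 10.8
ee_pos: [530.5, 171.6, 83.9]
tcp_rot: [1.0, -0.007, -0.004, 0.001]
ft_force: [-10.5, -0.3, 7.5]
gripper_width: 0.512
grip_force: 60.8
```

```bash
python3 - <<'E'
from m import *
s=robot.state(); print(s["clock"],s["ee_pos"],s["ft_force"],s["moment"])
im,i=snap("wrist","w11.png")
e=edges(im,i,18,rows=range(150,240,5))
for k,(L,Rr) in e.items(): print(k); print(np.c_[L[:,0],(L+Rr)[:,1]/2,(L-Rr)[:,1]].round(1)[::3])
hsv=cv2.cvtColor(im,cv2.COLOR_RGB2HSV).astype(int)
for r in range(0,20): print(r,hsv[r,278])
E
```

```text
10.8 [530.47784637 171.62976439  83.90513558] [-10.52805539  -0.29315058   7.45630498] [-0.38568816  1.61358831 -0.11009111]
board
[[595.  170.3 149.6]
 [587.6 170.4 149.1]
 [580.1 170.3 149.5]
 [556.3 170.6 149. ]]
tan
[[558.7 169.9  53.8]]
0 [ 28 206 156]
1 [ 28 211 155]
2 [ 28 206 156]
3 [ 28 205 157]
4 [ 28 208 158]
5 [ 28 207 164]
6 [ 22 255  41]
7 [ 24 255  44]
8 [ 13 160 113]
9 [ 13 157 154]
10 [ 14 155 150]
11 [ 14 158 147]
12 [ 14 155 148]
13 [ 14 155 148]
14 [ 14 156 147]
15 [ 14 155 148]
16 [ 14 158 147]
17 [ 14 157 148]
18 [ 14 157 148]
19 [ 14 155 148]
```

Only about 2 rows of the stop's face remain above the toe, which is what contact should look like. The TCP also advanced just 0.4 mm of the commanded 1 mm. One more small push should confirm it.

Call:
drive_tool(rows=[{"linear":[0.5,0,0],"delta_rot":[0,0,0],"grip":0.4},{"linear":[1,0,0],"delta_rot":[0,0,0],"grip":0.4},{"linear":[1,0,0],"delta_rot":[0,0,0],"grip":0.4}])

```text
clock: 11.1
ee_pos: [530.7, 171.6, 83.9]
tcp_rot: [1.0, -0.007, -0.005, 0.001]
ft_force: [-14.0, -0.3, 11.2]
gripper_width: 0.509
grip_force: 61.1
```

Call:
drive_tool(rows=[{"linear":[0.5,0,0],"delta_rot":[0,0,0],"grip":0.4},{"linear":[1,0,0],"delta_rot":[0,0,0],"grip":0.4},{"linear":[1,0,0],"delta_rot":[0,0,0],"grip":0.4}])

```text
clock: 11.35
ee_pos: [530.9, 171.7, 83.9]
tcp_rot: [1.0, -0.007, -0.006, 0.001]
ft_force: [-16.3, -1.0, 13.0]
gripper_width: 0.51
grip_force: 61.4
```

```bash
python3 - <<'E'
from m import *
s=robot.state(); print(s["clock"],s["ee_pos"],s["ft_force"],s["moment"])
im,i=snap("wrist","w12.png")
hsv=cv2.cvtColor(im,cv2.COLOR_RGB2HSV).astype(int)
for r in range(0,14): print(r,hsv[r,278])
E
```

```text
11.35 [530.85372487 171.65881612  83.86984726] [-16.28817014  -0.97345472  13.03386992] [-0.40773962  2.57099586 -0.09897801]
0 [ 28 211 156]
1 [ 27 209 156]
2 [ 27 206 156]
3 [ 27 208 157]
4 [ 28 211 157]
5 [ 28 207 165]
6 [ 21 238  44]
7 [ 24 249  45]
8 [ 13 158 113]
9 [ 14 154 154]
10 [ 14 154 149]
11 [ 14 156 149]
12 [ 13 154 147]
13 [ 14 156 147]
```

Contact is confirmed: the force rises to 16 N and the picture doesn't change. I'm relaxing the push, releasing and lifting.

Call:
drive_tool(rows=[{"linear":[-0.7,0,0],"delta_rot":[0,0,0],"grip":0.4},{"linear":[-1.2,0,0],"delta_rot":[0,0,0],"grip":0.4},{"linear":[-1.2,0,0],"delta_rot":[0,0,0],"grip":0.55},{"linear":[-1.2,0,0],"delta_rot":[0,0,0],"grip":0.7},{"linear":[-1.2,0,0],"delta_rot":[0,0,0],"grip":0.85}])

```text
clock: 11.82
ee_pos: [534.6, 171.9, 84.4]
tcp_rot: [1.0, -0.007, 0.001, -0.0]
ft_force: [0.7, -0.3, -1.1]
gripper_width: 0.809
grip_force: 0.0
```

Call:
drive_tool(rows=[{"linear":[0,0,0],"delta_rot":[0,0,0],"grip":0.85},{"linear":[0,0,0],"delta_rot":[0,0,0],"grip":0.85},{"linear":[0,0,-3],"delta_rot":[0,0,0],"grip":0.85},{"linear":[0,0,-15],"delta_rot":[0,0,0],"grip":0.85},{"linear":[0,0,-30],"delta_rot":[0,0,0],"grip":0.85}])

```text
clock: 12.23
ee_pos: [533.5, 171.7, 113.9]
tcp_rot: [1.0, -0.007, -0.001, 0.0]
ft_force: [0.3, 0.3, -0.2]
gripper_width: 0.846
grip_force: 0.0
```

Call:
drive_tool(rows=[{"linear":[0,0,-25],"delta_rot":[0,0,0],"grip":0.85},{"linear":[0,0,-60],"delta_rot":[0,0,0],"grip":0.85},{"linear":[0,0,-95],"delta_rot":[0,0,0],"grip":0.85},{"linear":[0,0,-110],"delta_rot":[0,0,0],"grip":0.85},{"linear":[0,0,-110],"delta_rot":[0,0,0],"grip":0.85}])

```text
clock: 12.65
ee_pos: [535.7, 172.2, 229.2]
tcp_rot: [1.0, -0.007, 0.004, -0.001]
ft_force: [0.7, -0.4, 0.5]
gripper_width: 0.846
grip_force: 0.0
```

```bash
python3 - <<'E'
from m import *
s=robot.state(); print(s["clock"],s["ee_pos"],s["ft_force"])
im,i=snap("wrist","w13.png")
e=edges(im,i,18,rows=range(100,260,5))
for k,(L,Rr) in e.items(): print(k); print(np.c_[L[:,0],(L+Rr)[:,1]/2,(L-Rr)[:,1]].round(1)[::3])
E
```

```text
12.65 [535.72731374 172.18978069 229.17967647] [ 0.68687426 -0.38907222  0.47925263]
board
[[624.  170.1 149.9]
 [610.4 169.8 149.8]
 [596.6 170.  149. ]
 [582.9 170.7 149.3]
 [564.2 170.  149.4]
 [549.9 170.3 149.3]
 [535.3 170.5 149.4]
 [520.3 171.2 148.7]
 [504.8 171.4 149.2]
 [488.7 171.1 149. ]
 [472.  171.4 150. ]]
tan
[[621.4 170.1  49.7]
 [564.  169.6  57.7]
 [550.1 170.3  46.7]
 [536.1 170.5  45.5]
 [521.6 170.7  46.2]
 [506.7 170.9  45.1]
 [491.3 171.1  49.7]
 [475.1 171.4  52.7]]
```

View pics/w13.png

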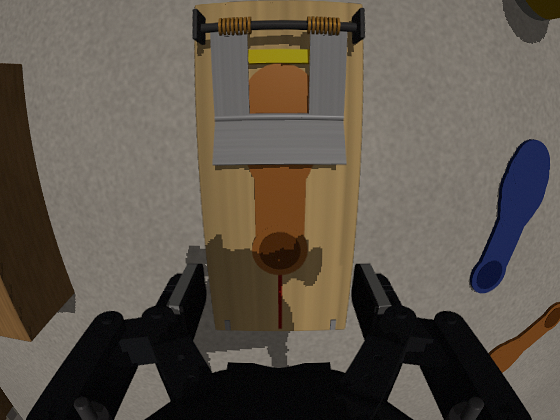

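The insole lies under the clip, on the red line, and its toe touches the yellow stop at px (278,63). The gripper is clear, so I'm handing in.

```bash
python3 -c "
from plant import robot
print(robot.finish_job())"
```

```text
the job is handed in; nothing more can be done
None
```

I clipped the tan insole under the spring with its toe against the stop, within about 0.3 mm of the red line, and handed the job in at about 12.7 s with the gripper clear; the judging result was not shown.

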